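Hold the box lid open while the stay is fitted

ROBOT

A 6-joint arm with a two-finger parallel gripper is mounted at the origin on the work surface. World frame = base frame: x ahead of the robot, y to its left, z up, the work surface at z = 0. Lengths are in m, angles in rad, forces in N, time in s.
With the tool pointing down it reaches from about 0.25 to 0.85 m from the base axis. Payload 12.5 kg.
Tool frame: the origin (TCP) lies midway between the tips of the shut fingers; the grasp point (between the pads) lies 19 mm behind it; x points along the fingers, y is the direction in which the jaws open and shut, and the axes are right-handed (so a half turn about x gives the same grasp; the last joint's range is limited). The gripper opens to 93 mm and grips with 3 to 60 N. Pads are 15 mm wide; open, the fingers measure 128 mm over their backs; the gripper's body (75 mm by 188 mm) begins 65 mm behind the grasp point.
Start: joints at [-1.326, 0.351, 1.652, -0, 1.139, -0.085], TCP at [0.178, -0.52, 0.219] pointing down, gripper open.
Joint ranges: [-2.75, 2.75], [-0.79, 2.1], [0.01, 2.65], [-1.57, 4.71], [0.07, 3.14], [-2.87, 2.87]. Speed limits (rad/s): [2.22, 2.22, 2.79, 3.14, 3.14, 3.14].

INTERFACE

Orientations are given as a unit quaternion [x, y, z, w].
In Python, from plant import r gives the robot as it stands.
- The arm moves only by the tool servo_tool, never from a script. Its argument "rows" is text: rows parted by semicolons, each of 5 numbers parted by spaces: the finger opening in m, from 0 to 0.093, then the shift along the tool's x, y, z in m, then the turn about the tool's x in rad. In form: claw tx ty tz spin; .... A call has exactly 8 rows; each row shifts and turns the commanded pose from where the row before left it, along the tool's axes as they then stand; what a row does not reach is not made up. A row lasts 1/8 s, in which the tool goes at most 62.5 mm and 10.7 degrees, less where a joint would pass 70% of its speed; a pose out of reach is approached as far as the arm can. A call is refused whole if a number of a shift passes 0.0625 or a number of a turn 0.188, either way. A call with a gripper value outside its range is refused whole. The fingers move at their own pace and stop on an object; "newtons" is the grip in N (left out, the last holds). Time passes only in rows, so rows that do not move let the fingers close, or fill a call up. It gives the time, the measured TCP pose, the force and the opening at its end, in the units of the state.
- r.get_state(): the state, without advancing time (a new reading comes with each control period).
- r.get_image(name): name is "scene" or "top" or "wrist"; returns the picture (420x560x3 uint8, red, green, blue); there is no depth.
- r.camera_info(name): a dict with "mtx" (3x3 intrinsics, pixels), "cam_to_world" (4x4, takes a point from camera to world coordinates); the wrist camera has in their place "tool_from_camera" (4x4, takes a point from camera to tool coordinates, whose origin is the TCP and whose axes are the tool frame's). Camera axes: x right, y up, looking along -z (the intrinsics and any distortion apply to the point x, -y, -z); pixel columns grow to the right and rows downward; lengths in m; the calibration is good to about 2 mm. A picture is of the moment at which its call begins: read the wrist's pose just before it. camera_info takes no time and is no camera call.
- r.close_job(): hands the job in, once; it reports no verdict.
The state is a dict: "t": time; "q": joint angles; "joint_velocities": joint speeds; "joint_torque": joint torques, N m; "tcp_pos": TCP position; "eef_rot": TCP orientation; "force": force on the tool from outside, world axes, zero at the start; "ft_torque": the same for the moment, N m; "grip_width": finger opening in m.
Only numpy, scipy, OpenCV 4.12 (cv2) and the standard library are available. Lean on these libraries where they do the work, as an engineer would, in place of code of your own. Each camera call takes 0.05 s, during which the arm holds its last target.

TASK

I am about to screw a lid stay onto this new wooden box. Lift the thin glass jar of pins off its lid with a light squeeze, stand it gently and upright, wholly on the round cork coaster, and let go of it while the lid is still shut; then raise the box lid by its red wooden pull to 60 degrees open, give or take 5, and finish with the gripper still holding it there, because it falls shut by itself. Leave the other things on the bench where they are.

Things in the scene. Friction and masses are not known exactly. Their poses are not given: they have to be found in the camera images.
- chest: Wooden box fixed to the bench, 200 (x, depth) x 240 (y, width) x 110 mm (without lid), walls 10 mm. Origin at the centre of its underside; x points from the front (the pull's side, facing the robot) to the back, where the hinges are; z up. It is placed with a small yaw.
- hinge (a point): Point on the lid's hinge axis, at mid width: the upper rear edge of the box, 100 mm behind the box's centre and 110 mm above the bench. The hinge axis runs along the box's y. Axes as the box's.
- lid (a joint): Lid angle in rad: 0 shut, grows as the lid opens (front edge goes up and back about the hinge), 1.047 is 60 degrees; it stops at 1.40. The hinge is almost free: the 0.6 kg (varies by 20 %) lid falls shut from any angle. The lid is a 204 x 244 x 14 mm board; when shut its underside is 110 and its top 124 mm above the bench.
- pull (a point): Grip point of the lid's pull, a red-painted wooden tongue at mid width of the lid's front edge: 24 mm wide (along the hinge axis), 18 mm thick, 48 mm long. Point: centre of its section, 17 mm from its free end; 235 mm from the hinge along the lid, 7 mm above the lid's underside (117 mm above the bench when shut). Axes turn with the lid. Pinched across its width it pivots between the finger pads.
- jar: Thin, pale glass jar with brass pins inside and a green cap, 54 mm in diameter, 78 mm high (straight glass to 60 mm; cap 48 mm in diameter, from 66 to 78 mm), about 0.25 kg (varies by 20 %). Starts standing on the shut lid. Origin at the centre of its underside, z up. It breaks under contact forces adding up to more than 100 N, counting both fingers (50 N from each).
- coaster: Round cork coaster with a blue rim, fixed to the bench, 120 mm in diameter, 6 mm thick, left or right of the box. Origin at the centre of its underside; its top is 6 mm above the bench.
- disc: Loose round light-wood disc with a black rim band, 110 mm in diameter, 36 mm high, on the other side of the box from the coaster; leave it. Origin at the centre of its underside.
- plane: Loose wooden hand plane, 200 x 55 mm, 90 mm high; leave it. Origin at the centre of its underside, x along its length.
- mallet: Loose wooden mallet lying down, 260 mm long, head 110 mm wide and 60 mm high; leave it. Origin at bench height 120 mm from the end of its handle, x from the handle to the head.
- mug: Loose blue cup with pencils, 72 mm in diameter, 150 mm high with the pencils; leave it. Origin at the centre of its underside.
- can: Loose steel tin, 72 mm in diameter, 85 mm high; leave it. Origin at the centre of its underside.
Things that resemble listed ones, but are neither listed nor needed, are in the scene too. What is shaped like the coaster but orange is not meant.

How it is judged:
On the way:
1. the jar stands upright and released on the cork coaster while the lid is still shut (horizontal distance between jar and coaster below 0.034 m and height (world z) of jar below 0.01 m and angle between jar's own z axis and vertical below 0.12 rad and linear speed of jar below 0.03 m/s and contact force between the fingers and jar below 0.1 N and value of joint lid below 0.06 rad), for 0.2 s.
At the end, for the whole second after the job is handed in: The lid is held still by the gripper at 60 degrees open, within 5 degrees (0.960 to 1.135 rad), the fingers touching it with more than 0.3 N; the jar stands released, still and upright (within 0.12 rad), wholly on the coaster (its centre within 34 mm of the coaster's) (value of joint lid between 0.96 and 1.135 rad and velocity of joint lid between -0.1 and 0.1 rad/s and contact force between the fingers and lid above 0.3 N and contact force between jar and lid below 0.1 N and horizontal distance between jar and coaster below 0.034 m and height (world z) of jar below 0.01 m and angle between jar's own z axis and vertical below 0.12 rad and linear speed of jar below 0.03 m/s and contact force between the fingers and jar below 0.1 N); the arm keeps its last pose, push and grip.
It fails at once if the glass jar takes contact forces adding up to more than 100 N (contact force between jar and anything else above 100 N).
It fails at once if the jar is tipped over (more than 40 degrees) (angle between jar's own z axis and vertical above 0.7 rad).
It fails at once if one of the other loose things on the bench is moved by more than 30 mm (distance of any of disc, plane, mallet, mug, can from where it was at the start of the episode above 0.03 m).
It also fails if it takes over 53 s, if anything falls off the work surface, if the arm or the gripper's body presses on something with over 40 N, if the wrist force passes 120 N, or if a joint passes its speed limit or range.

## Working session

There is one attempt and no reset: what is moved stays moved. The work goes in short steps, Python scripts to look and compute and a tool call to move; the robot and the scene stay as the last step left them, time stands still between calls to the robot, and variables do not carry over. Pictures are saved under pics/ and viewed, and the job is handed in when it is done.

Besides the shell and the picture viewer there is one more tool, called as name(argument=value, ...), one argument or row to a line, values as JSON. servo_tool: Moves the arm, as the interface text tells. Its arguments: {"type":"object","properties":{"rows":{"type":"string"},"newtons":{"type":"number"}},"required":["rows"]}

```bash
ls; mkdir -p pics; python3 - <<'E'
from plant import r
import cv2,json
s=r.get_state();print(s)
for n in ("scene","top","wrist"):
    im=r.get_image(n);cv2.imwrite(f"pics/{n}0.png",im[:,:,::-1])
    print(n,r.camera_info(n))
E
```

```text
pics
{'t': 0.0, 'q': array([-1.32560985e+00,  3.51226495e-01,  1.65242289e+00, -7.03347706e-06,
        1.13910282e+00, -8.46241034e-02]), 'joint_velocities': array([ 0.00013383, -0.00082052,  0.00021046, -0.0004184 , -0.00038346,
       -0.0012583 ]), 'joint_torque': array([-2.06940589e-03, -4.97329581e+01, -2.85255575e+01,  6.98220916e-02,
        2.55388452e-02, -9.89421665e-05]), 'tcp_pos': array([ 0.17805094, -0.52001739,  0.21810722]), 'eef_rot': array([-0.69747869, -0.11648734,  0.69754894, -0.11567042]), 'force': array([-0.11533589, -0.7718931 , -0.25558948]), 'ft_torque': array([ 0.01393513, -0.02395906, -0.01698992]), 'grip_width': 0.09287937058356115}
scene {'mtx': array([[468.38441954,   0.        , 271.88401989],
       [  0.        , 468.38441954, 214.16757731],
       [  0.        ,   0.        ,   1.        ]]), 'cam_to_world': array([[ 6.88477424e-01, -6.16638367e-01,  3.81779990e-01,
         1.12584815e+00],
       [ 7.25257063e-01,  5.86102270e-01, -3.61228906e-01,
        -5.63033497e-01],
       [-1.01451613e-03,  5.25586581e-01,  8.50739512e-01,
         1.4147
[... 357 characters left out ...]
2713, -0.00780632, -0.00920852, -0.00485299],
       [-0.01036318,  0.16381682,  0.98643634,  1.71052708],
       [ 0.        ,  0.        ,  0.        ,  1.        ]])}
wrist {'mtx': array([[326.42871246,   0.        , 276.950726  ],
       [  0.        , 326.42871246, 204.44573934],
       [  0.        ,   0.        ,   1.        ]]), 'tool_from_camera': array([[-2.02549839e-04,  2.41465818e-01, -9.70409304e-01,
        -1.66005312e-01],
       [ 9.99997549e-01, -2.09066674e-03, -7.28943852e-04,
        -3.34554213e-04],
       [-2.20481748e-03, -9.70407073e-01, -2.41464803e-01,
        -6.60972979e-02],
       [ 0.00000000e+00,  0.00000000e+00,  0.00000000e+00,
         1.00000000e+00]])}
```

View pics/scene0.png

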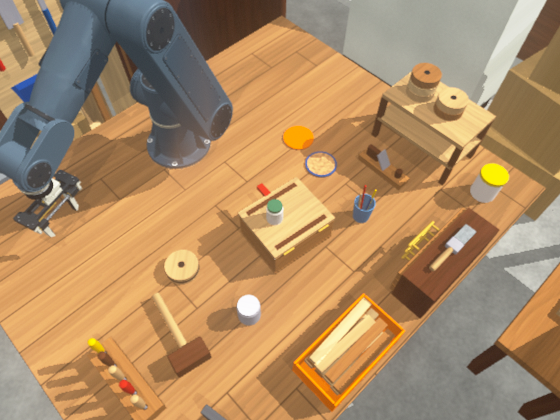

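View pics/top0.png

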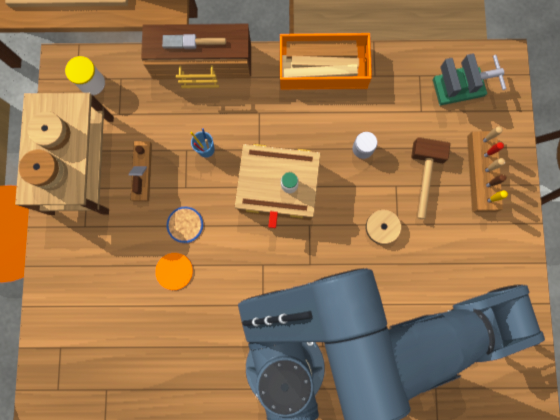

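View pics/wrist0.png

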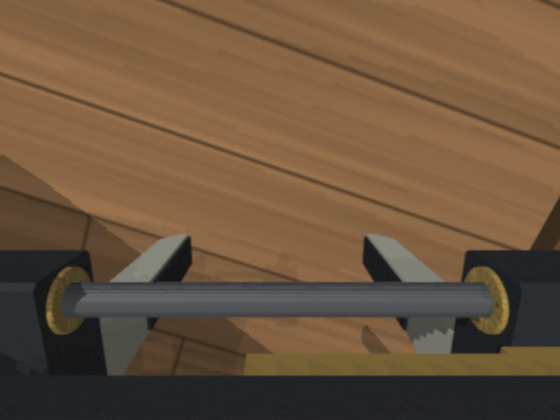

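```bash
python3 - <<'E'
import cv2
a=cv2.imread("pics/top0.png");
cv2.imwrite("pics/t1.png",cv2.resize(a[130:290,150:330],None,fx=4.4,fy=3.7,interpolation=cv2.INTER_CUBIC) if 0 else cv2.resize(a[135:285,140:340],None,fx=4,fy=4,interpolation=cv2.INTER_CUBIC))
a=cv2.imread("pics/scene0.png");
cv2.imwrite("pics/s1.png",cv2.resize(a[120:270,220:360],None,fx=4,fy=4,interpolation=cv2.INTER_CUBIC))
E
```

```text
(no output)
```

View pics/t1.png

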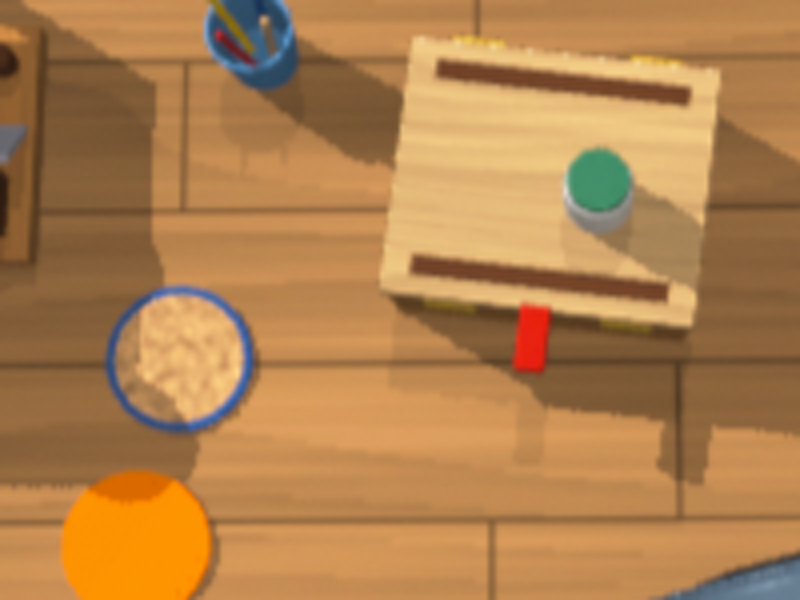

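View pics/s1.png

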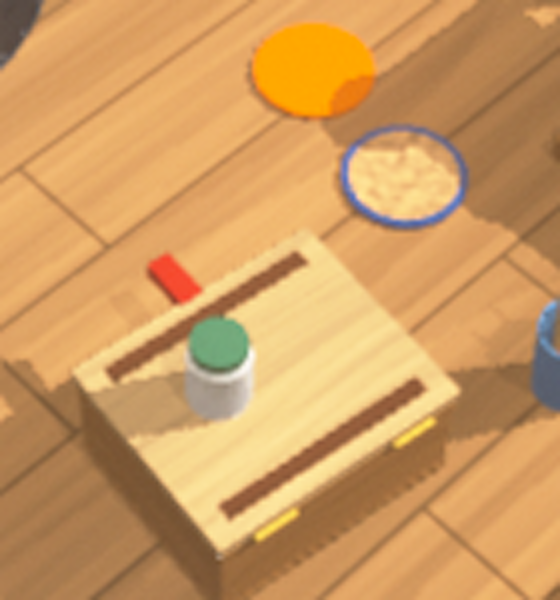

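The blue-rimmed cork coaster is at top px (185,225). The orange disc at (174,272) is the decoy, and the wood disc at (383,226) is also not it. The jar's green cap is at (289,181) and the red pull at (273,219).

```bash
cat > h.py <<'E'
import numpy as np,cv2
from plant import r
def ray(n,uv,T=None):
    i=r.camera_info(n);K=i["mtx"];T=i["cam_to_world"] if T is None else T
    d=np.array([(uv[0]-K[0,2])/K[0,0],-(uv[1]-K[1,2])/K[1,1],-1.])
    return T[:3,3],T[:3,:3]@d
def atz(n,uv,z,T=None):
    o,d=ray(n,uv,T);return o+d*(z-o[2])/d[2]
def wristT(s):
    from scipy.spatial.transform import Rotation as R
    M=np.eye(4);M[:3,:3]=R.from_quat(s["eef_rot"]).as_matrix();M[:3,3]=s["tcp_pos"]
    return M@r.camera_info("wrist")["tool_from_camera"]
def blob(im,kind,roi):
    u0,v0,u1,v1=roi
    h=cv2.cvtColor(im[v0:v1,u0:u1],cv2.COLOR_BGR2HSV)
    H,S,V=[h[...,k].astype(int) for k in range(3)]
    m={'green':(H>65)&(H<88)&(S>110),'blue':(H>105)&(H<130)&(S>90),'red':((H<5)|(H>175))&(S>190)&(V>120)}[kind]
    n,l,st,c=cv2.connectedComponentsWithStats(m.astype(np.uint8))
    k=1+np.argmax(st[1:,4]);pts=np.argwhere(l==k)[:,::-1]+[u0,v0]
    return pts.astype(np.float32)
E
python3 - <<'E'
from h import *
t=cv2.imread("pics/top0.png");s=cv2.imread("pics/scene0.png")
for n,im,roi in(("top",t,(160,200,215,250)),("scene",s,(300,148,342,180))):
    p=blob(im,'blue',roi);hull=cv2.convexHull(p)[:,0]
    w=np.array([atz(n,q,0.006)[:2] for q in hull],np.float32);c,rad=cv2.minEnclosingCircle(w)
    print(n,"coaster",c,rad,len(p))
for n,im,roi in(("top",t,(270,165,310,200)),("scene",s,(260,195,290,230))):
    p=blob(im,'green',roi);hull=cv2.convexHull(p)[:,0]
    w=np.array([atz(n,q,0.202)[:2] for q in hull],np.float32);c,rad=cv2.minEnclosingCircle(w)
    print(n,"cap",c,rad,len(p), p.min(0),p.max(0), cv2.fitEllipse(hull))
for n,im,roi in(("top",t,(262,205,285,235)),("scene",s,(250,178,275,200))):
    p=blob(im,'red',roi);w=np.array([atz(n,q,0.126)[:2] for q in p],np.float32)
    print(n,"pull",cv2.minAreaRect(w),w.mean(0))
for nm,crn in(("top",[(413,38),(719,70),(693,328),(381,290)]),):
    w=np.array([atz("top",(a/4+140-.4,b/4+135-.4),0.124)[:2] for a,b in crn]);print(w,w.mean(0))
    d=np.diff(np.vstack([w,w[:1]]),axis=0);print(np.hypot(*d.T),np.degrees(np.arctan2(d[:,1],d[:,0])))
w=np.array([atz("scene",(a/4+220-.4,b/4+120-.4),0.124)[:2] for a,b in [(460,390),(222,548),(76,374),(306,232)]]);print(w,w.mean(0))
d=np.diff(np.vstack([w,w[:1]]),axis=0);print(np.hypot(*d.T),np.degrees(np.arctan2(d[:,1],d[:,0])))
E
```

```text
top coaster (0.4541851878166199, 0.3279252052307129) 0.05972963944077492 137
scene coaster (0.5032374858856201, 0.3213917315006256) 0.03025737777352333 16
top cap (0.5593997836112976, -0.016703162342309952) 0.02113276533782482 158 [283. 173.] [296. 186.] ((289.4019470214844, 179.82479858398438), (13.730169296264648, 13.824319839477539), 161.17274475097656)Traceback (most recent call last):
  File "<stdin>", line 8, in <module>
  File "h.py", line 19, in blob
    k=1+np.argmax(st[1:,4]);pts=np.argwhere(l==k)[:,::-1]+[u0,v0]
        ~~~~~~~~~^^^^^^^^^^
    return _wrapfunc(a, 'argmax', axis=axis, out=out, **kwds)
    return bound(*args, **kwds)
ValueError: attempt to get argmax of an empty sequence
```

```bash
sed -i "s/(H>65)&(H<88)&(S>110)/(H>60)\&(H<90)\&(S>90)/; s/(H<130)&(S>90)/(H<130)\&(S>60)/" h.py
python3 - <<'E'
from h import *
t=cv2.imread("pics/top0.png");s=cv2.imread("pics/scene0.png")
print(cv2.cvtColor(s,cv2.COLOR_BGR2HSV)[205,275],cv2.cvtColor(s,cv2.COLOR_BGR2HSV)[190,265])
# scene coaster by clicked extremes, /4 +(220,120)
w=np.array([atz("scene",(a/4+219.6,b/4+119.6),0.006)[:2] for a,b in[(341,178),(467,178),(404,126),(404,228)]],np.float32);print("sc coaster",cv2.minEnclosingCircle(w))
w=np.array([atz("scene",(a/4+219.6,b/4+119.6),0.202)[:2] for a,b in[(189,342),(249,343),(219,318),(219,369)]],np.float32);print("sc cap",cv2.minEnclosingCircle(w),w.mean(0))
p=blob(t,'red',(262,205,285,235));w=np.array([atz("top",q,0.126)[:2] for q in p],np.float32)
print("pull",cv2.minAreaRect(w),w.mean(0))
def quad(n,crn,u0,v0):
    w=np.array([atz(n,(a/4+u0-.4,b/4+v0-.4),0.124)[:2] for a,b in crn]);print(w,w.mean(0))
    d=np.diff(np.vstack([w,w[:1]]),axis=0);print(np.hypot(*d.T),np.degrees(np.arctan2(d[:,1],d[:,0])))
quad("top",[(413,38),(719,70),(693,328),(381,290)],140,135)
quad("scene",[(460,390),(222,548),(76,374),(306,232)],220,120)
E
```

```text
[ 64  83 170] [  4 204 246]
sc coaster ((0.4575779139995575, 0.3237732946872711), 0.06098346784710884)
sc cap ((0.5638992190361023, -0.020810091868042946), 0.023439383134245872) [ 0.5636384  -0.02056409]
pull ((0.4520328640937805, 0.03486508131027222), (0.022923892363905907, 0.048683226108551025), 81.65416717529297) [0.4520776  0.03487507]
[[ 0.6913416   0.12723388]
 [ 0.66335649 -0.1119396 ]
 [ 0.46028519 -0.08835048]
 [ 0.49157501  0.15070734]] [0.57663957 0.01941278]
[0.24080515 0.20443679 0.24109686 0.20114098] [-96.67369387 173.37411708  82.54305764  -6.70177807]
[[ 0.69408144  0.12401111]
 [ 0.66438063 -0.11317181]
 [ 0.46928471 -0.09044738]
 [ 0.49731018  0.1454515 ]] [0.58126424 0.01646085]
[0.2390353  0.19641491 0.23755781 0.1979359 ] [-97.13760959 173.35622744  83.22485313  -6.21847385]
```

```bash
cat >> h.py <<'E'
from scipy.spatial.transform import Rotation as R
BX=np.array([np.cos(-.117),np.sin(-.117),0]);BY=np.array([-BX[1],BX[0],0])
def go(target,yaw=None):
    s=r.get_state();M=R.from_quat(s["eef_rot"]).as_matrix()
    d=np.array(target)-s["tcp_pos"]
    print("t",round(s["t"],2),"tcp",s["tcp_pos"].round(4),"w",round(s["grip_width"],4),"F",s["force"].round(1))
    print("tool axes\n",M.T.round(3));print("shift tool",(M.T@d).round(4))
    ty=M[:,1];a=np.arctan2(ty[1],ty[0]);b=np.arctan2(BY[1],BY[0]);e=(b-a+np.pi/2)%np.pi-np.pi/2
    print("world yaw needed",e.round(4),"=> spin about tool x",(-e).round(4), "q",s["q"].round(3))
E
python3 - <<'E'
from h import *
go([.5615,-.0187,.30])
E
```

```text
t 0.15 tcp [ 0.1781 -0.5201  0.2183] w 0.0929 F [0.1 0.3 0.3]
tool axes
 [[-0.     0.001 -1.   ]
 [ 0.324 -0.946 -0.001]
 [-0.946 -0.324 -0.   ]]
shift tool [-0.0814 -0.3503 -0.5251]
world yaw needed -0.4468 => spin about tool x 0.4468 q [-1.326  0.351  1.652 -0.     1.139 -0.085]
```

servo_tool(
  rows="0.093 -0.03 -0.02 -0.04 0.149; 0.093 -0.03 -0.03 -0.04 0.149; 0.093 -0.03 -0.04 -0.03 0.149; 0.093 -0.01 -0.05 -0.03 0; 0.093 0 -0.05 -0.03 0; 0.093 0 -0.05 -0.03 0; 0.093 0 -0.05 -0.03 0; 0.093 0 -0.05 -0.03 0",
  newtons=15,
)

```text
t: 1.15
tcp_pos: [0.4512, -0.1783, 0.3186]
eef_rot: [0.706, -0.041, -0.706, -0.041]
force: [-0.2, -0.4, 0.1]
grip_width: 0.0934
```

```bash
python3 - <<'E'
from h import *
go([.5615,-.0187,.33])
E
```

```text
t 1.15 tcp [ 0.4512 -0.1783  0.3186] w 0.0934 F [-0.2 -0.4  0.1]
tool axes
 [[ 0.    -0.    -1.   ]
 [-0.117 -0.993  0.   ]
 [-0.993  0.117 -0.   ]]
shift tool [-0.0114 -0.1715 -0.0909]
world yaw needed 0.0002 => spin about tool x -0.0002 q [-0.472  0.14   1.675 -0.     1.327  1.216]
```

servo_tool(
  rows="0.093 -0.011 -0.05 -0.025 0; 0.093 0 -0.05 -0.025 0; 0.093 0 -0.045 -0.025 0; 0.093 0 -0.0265 -0.016 0; 0.093 0 0 0 0; 0.093 0 0 0 0; 0.093 0 0 0 0; 0.093 0 0 0 0",
)

```text
t: 2.15
tcp_pos: [0.5605, -0.0211, 0.3299]
eef_rot: [0.706, -0.042, -0.706, -0.042]
force: [1.0, -0.4, 0.3]
grip_width: 0.0933
```

```bash
python3 - <<'E'
from h import *
go([.5615,-.0187,.33])
s=r.get_state();np.save("w1.npy",wristT(s))
im=r.get_image("wrist");cv2.imwrite("pics/w1.png",im[:,:,::-1])
E
```

```text
t 2.15 tcp [ 0.5605 -0.0211  0.3299] w 0.0933 F [ 1.  -0.4  0.3]
tool axes
 [[ 0.    -0.    -1.   ]
 [-0.118 -0.993  0.   ]
 [-0.993  0.118 -0.   ]]
shift tool [-0.0001 -0.0025 -0.0007]
world yaw needed 0.0012 => spin about tool x -0.0012 q [-0.121  0.282  1.471 -0.     1.388  1.568]
```

View pics/w1.png

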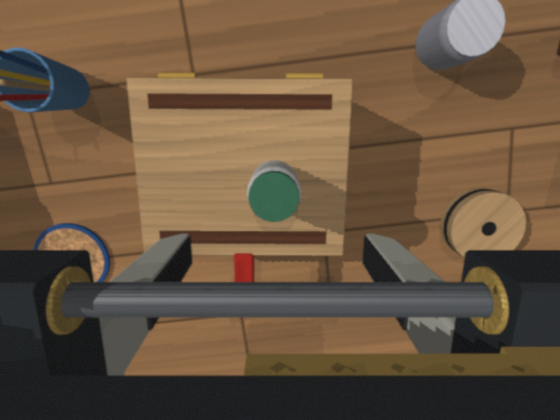

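```bash
python3 - <<'E'
from h import *
T=np.load("w1.npy");im=cv2.imread("pics/w1.png")
p=blob(im,'green',(230,140,320,240));hull=cv2.convexHull(p)[:,0]
w=np.array([atz("wrist",q,0.202,T)[:2] for q in hull],np.float32);print("cap",cv2.minEnclosingCircle(w),cv2.fitEllipse(w))
p=blob(im,'red',(225,248,262,284));w=np.array([atz("wrist",q,0.126,T)[:2] for q in p],np.float32);print("pull",cv2.minAreaRect(w))
w=np.array([atz("wrist",q,0.124,T)[:2] for q in[(129,80),(350,80),(345,255),(139,255)]]);print(w,w.mean(0))
d=np.diff(np.vstack([w,w[:1]]),axis=0);print(np.hypot(*d.T),np.degrees(np.arctan2(d[:,1],d[:,0])))
c=np.array([atz("wrist",q,0.006,T)[:2] for q in[(66,224),(109,265),(38,250)]],np.float32);print(c)
E
```

```text
cap ((0.5615028142929077, -0.01802864298224449), 0.023044992238283157) ((0.5614679455757141, -0.018118951469659805), (0.04461699351668358, 0.04597080126404762), 81.54602813720703)
pull ((0.460807740688324, 0.03232891112565994), (0.019625328481197357, 0.034591566771268845), 82.25536346435547)
[[ 0.68920152  0.12350381]
 [ 0.66178152 -0.1118744 ]
 [ 0.46147435 -0.09330865]
 [ 0.49061497  0.15647124]] [0.57576809 0.018698  ]
[0.23696995 0.20116573 0.251474   0.20130441] [-96.64462812 174.70459041  83.34565679  -9.42573507]
[[0.5120899  0.31770036]
 [0.43623516 0.2672889 ]
 [0.47481045 0.37400866]]
```

servo_tool(
  rows="0.093 0.035 -0.003 -0.001 0; 0.093 0.04 0 0 0; 0.093 0.04 0 0 0; 0.093 0.035 0 0 0; 0.093 0.02 0 0 0; 0.093 0.014 0 0 0; 0.093 0 0 0 0; 0.093 0 0 0 0",
  newtons=15,
)

```text
t: 3.2
tcp_pos: [0.5626, -0.0177, 0.1465]
eef_rot: [0.706, -0.041, -0.705, -0.041]
force: [-0.0, 1.0, -0.5]
grip_width: 0.0929
```

```bash
python3 - <<'E'
from h import *
go([.5615,-.018,.146])
im=r.get_image("wrist");cv2.imwrite("pics/w2.png",im[:,:,::-1])
E
```

```text
t 3.2 tcp [ 0.5626 -0.0177  0.1465] w 0.0929 F [-0.   1.  -0.5]
tool axes
 [[ 0.001 -0.    -1.   ]
 [-0.117 -0.993  0.   ]
 [-0.993  0.117 -0.001]]
shift tool [0.0005 0.0005 0.0011]
world yaw needed 0.0003 => spin about tool x -0.0003 q [-0.114  0.457  1.688 -0.     0.995  1.574]
```

View pics/w2.png

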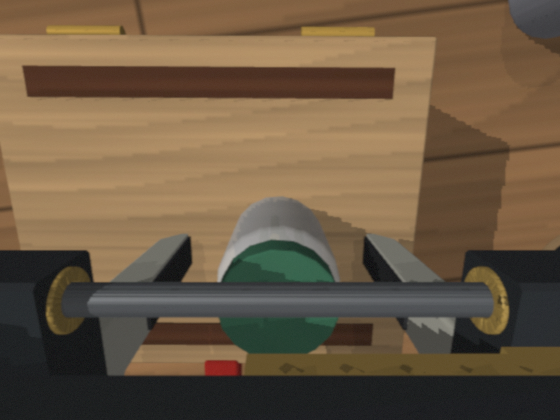

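The jar is centred between the fingers, with its cap at px (279,298). I'll close lightly and gradually.

servo_tool(
  rows="0.075 0 0 0.001 0; 0.065 0 0 0 0; 0.058 0 0 0 0; 0.054 0 0 0 0; 0.05 0 0 0 0; 0.045 0 0 0 0; 0.04 0 0 0 0; 0.04 0 0 0 0",
  newtons=15,
)

```text
t: 4.25
tcp_pos: [0.5612, -0.0174, 0.1456]
eef_rot: [0.706, -0.041, -0.706, -0.041]
force: [0.4, -0.7, 1.2]
grip_width: 0.0536
```

servo_tool(
  rows="0.03 -0.003 0 0 0; 0.03 -0.007 0 0 0; 0.03 -0.012 0 0 0; 0.03 -0.018 0 0 0; 0.03 -0.02 0 0 0; 0.03 -0.012 0 0 0; 0.03 -0.008 0 0 0; 0.03 0 0 0 0",
)

```text
t: 5.25
tcp_pos: [0.5612, -0.0174, 0.2259]
eef_rot: [0.706, -0.041, -0.706, -0.041]
force: [0.4, -0.3, -1.9]
grip_width: 0.0535
```

```bash
python3 - <<'E'
from h import *
go([.456,.326,.225])
im=r.get_image("scene");cv2.imwrite("pics/s3.png",cv2.resize(im[100:280,180:420,::-1],None,fx=3,fy=3))
E
```

```text
t 5.25 tcp [ 0.5612 -0.0174  0.2259] w 0.0535 F [ 0.4 -0.3 -1.9]
tool axes
 [[ 0.001 -0.    -1.   ]
 [-0.117 -0.993 -0.   ]
 [-0.993  0.117 -0.001]]
shift tool [ 0.0008 -0.3288  0.1447]
world yaw needed 0.0002 => spin about tool x -0.0002 q [-0.114  0.364  1.614  0.     1.163  1.574]
```

View pics/s3.png

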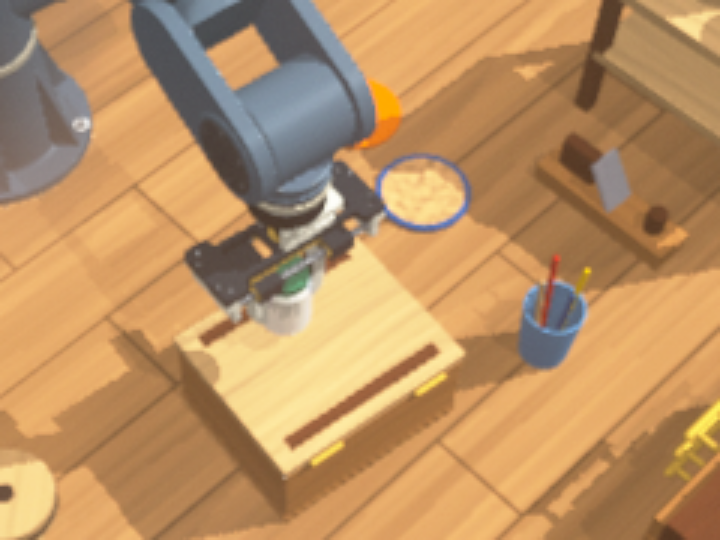

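servo_tool(
  rows="0.03 0 -0.008 0.003 0; 0.03 0 -0.016 0.007 0; 0.03 0 -0.024 0.011 0; 0.03 0 -0.03 0.013 0; 0.03 0 -0.032 0.014 0; 0.03 0 -0.032 0.014 0; 0.03 0 -0.032 0.014 0; 0.03 0 -0.032 0.014 0",
)

```text
t: 6.3
tcp_pos: [0.4947, 0.1996, 0.2255]
eef_rot: [-0.706, 0.041, 0.706, 0.041]
force: [0.4, -0.2, -1.5]
grip_width: 0.0539
```

servo_tool(
  rows="0.03 0 -0.032 0.014 0; 0.03 0 -0.03 0.013 0; 0.03 0 -0.024 0.011 0; 0.03 0 -0.018 0.008 0; 0.03 0 -0.012 0.005 0; 0.03 0 -0.007 0.004 0; 0.03 0 0 0 0; 0.03 0 0 0 0",
)

```text
t: 7.3
tcp_pos: [0.4558, 0.3258, 0.2256]
eef_rot: [-0.706, 0.042, 0.706, 0.042]
force: [-0.3, 0.3, -1.9]
grip_width: 0.0536
```

```bash
python3 - <<'E'
from h import *
go([.456,.326,.225])
s=r.get_state();np.save("w4.npy",wristT(s))
im=r.get_image("wrist");cv2.imwrite("pics/w4.png",im[:,:,::-1])
im=r.get_image("top");cv2.imwrite("pics/t4.png",cv2.resize(im[135:285,120:320,::-1],None,fx=4,fy=4))
E
```

```text
t 7.3 tcp [0.4558 0.3258 0.2256] w 0.0536 F [-0.3  0.3 -1.9]
tool axes
 [[-0.    -0.    -1.   ]
 [-0.117 -0.993  0.   ]
 [-0.993  0.117 -0.   ]]
shift tool [ 0.0006 -0.0002 -0.0001]
world yaw needed 0.0007 => spin about tool x -0.0007 q [ 0.538  0.362  1.617 -0.     1.163  2.226]
```

View pics/w4.png

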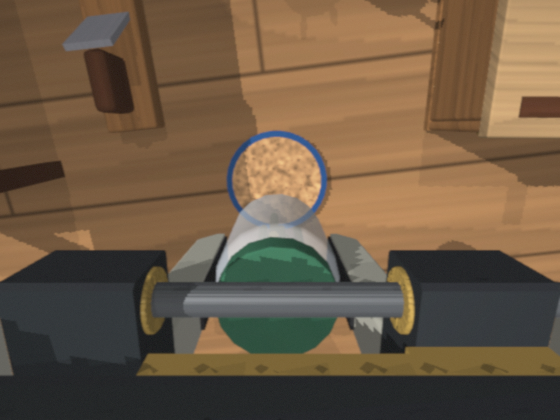

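View pics/t4.png

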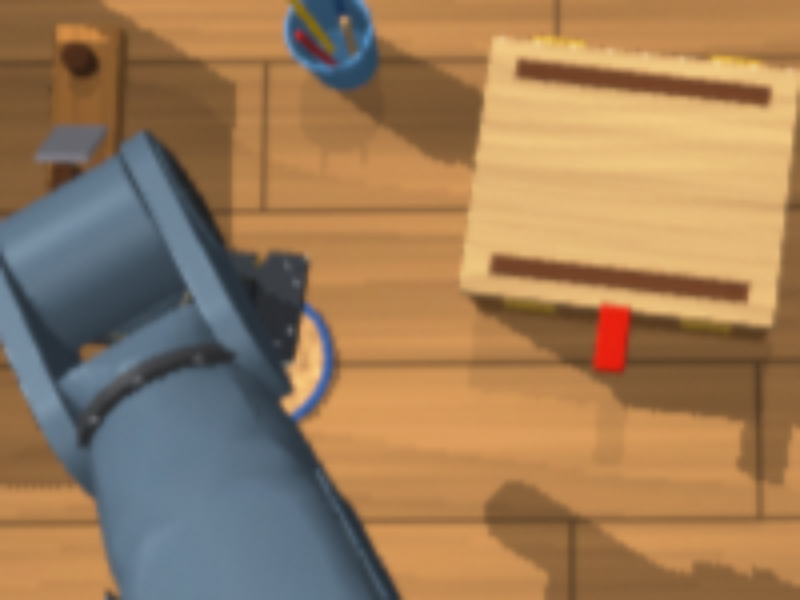

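```bash
python3 - <<'E'
from h import *
from scipy.optimize import least_squares
T=np.load("w4.npy");im=cv2.imread("pics/w4.png")
p=blob(im,'blue',(215,120,340,185));hull=cv2.convexHull(p)[:,0]
hull=hull[(hull[:,1]<180)]
w=np.array([atz("wrist",q,0.006,T)[:2] for q in hull])
f=least_squares(lambda x:np.hypot(*(w-x[:2]).T)-.06,[.456,.326]);print(f.x,np.abs(f.fun).max(),len(w))
f=least_squares(lambda x:np.hypot(*(w-x[:2]).T)-x[2],[.456,.326,.06]);print(f.x)
E
```

```text
[0.45356729 0.32668739] 0.0006582351346901411 25
[0.45440157 0.32654441 0.05934224]
```

servo_tool(
  rows="0.03 0.01 -0.001 0.001 0; 0.03 0.02 0 0 0; 0.03 0.03 0 0 0; 0.03 0.035 0 0 0; 0.03 0.035 0 0 0; 0.03 0.03 0 0 0; 0.03 0.018 0 0 0; 0.03 0.01 0 0 0",
)

```text
t: 8.4
tcp_pos: [0.4546, 0.3273, 0.0368]
eef_rot: [-0.706, 0.042, 0.706, 0.041]
force: [0.9, 0.3, -2.8]
grip_width: 0.0539
```

servo_tool(
  rows="0.03 0 0 0 0; 0.03 0.002 0 0 0; 0.03 0.002 0 0 0; 0.03 0.001 0 0 0; 0.03 0.001 0 0 0; 0.03 0.001 0 0 0; 0.03 0.001 0 0 0; 0.03 0 0 0 0",
)

```text
t: 9.4
tcp_pos: [0.4547, 0.3274, 0.0296]
eef_rot: [-0.706, 0.041, 0.706, 0.041]
force: [0.1, 0.0, -1.4]
grip_width: 0.0537
```

servo_tool(
  rows="0.03 0.0005 0 0 0; 0.03 0.0005 0 0 0; 0.03 0.0005 0 0 0; 0.03 0 0 0 0; 0.03 0.0005 0 0 0; 0.03 0 0 0 0; 0.03 0 0 0 0; 0.03 0 0 0 0",
)

```text
t: 10.4
tcp_pos: [0.4548, 0.3274, 0.0277]
eef_rot: [0.706, -0.041, -0.706, -0.041]
force: [-0.4, -0.4, -1.0]
grip_width: 0.0536
```

servo_tool(
  rows="0.03 0.0005 0 0 0; 0.03 0 0 0 0; 0.03 0.0005 0 0 0; 0.03 0 0 0 0; 0.03 0.0005 0 0 0; 0.03 0 0 0 0; 0.03 0 0 0 0; 0.03 0 0 0 0",
)

```text
t: 11.4
tcp_pos: [0.4549, 0.3274, 0.0275]
eef_rot: [0.706, -0.041, -0.706, -0.041]
force: [-5.8, -4.0, 17.6]
grip_width: 0.0535
```

```bash
python3 - <<'E'
from h import *
s=r.get_state();print(s["force"],s["tcp_pos"])
im=r.get_image("scene");cv2.imwrite("pics/s5.png",cv2.resize(im[110:210,260:400,::-1],None,fx=5,fy=5,interpolation=cv2.INTER_CUBIC))
print(r.get_state()["force"])
E
```

```text
[-5.84372743 -3.97647251 17.61636963] [0.45485897 0.32742843 0.02754832]
[-5.5877803  -4.55972337 17.93324953]
```

View pics/s5.png

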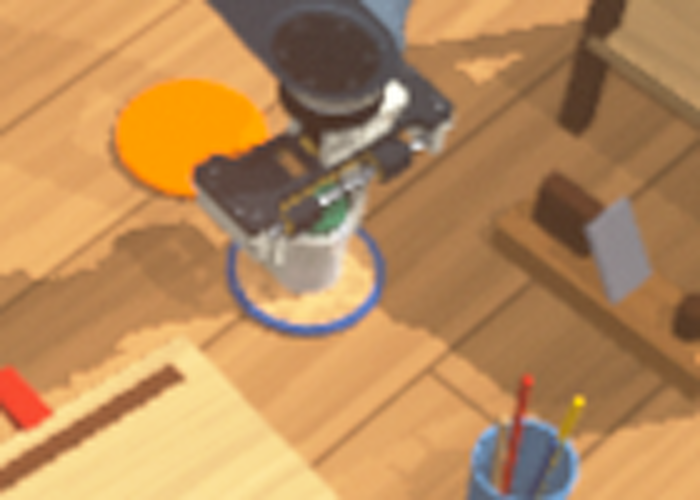

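The jar has touched down on the coaster, with 18 N pushing up. I'll ease off about 1 mm and release slowly.

servo_tool(
  rows="0.03 -0.0005 0 0 0; 0.03 -0.0005 0 0 0; 0.03 0 0 0 0; 0.053 0 0 0 0; 0.056 0 0 0 0; 0.062 0 0 0 0; 0.075 0 0 0 0; 0.093 0 0 0 0",
)

```text
t: 12.45
tcp_pos: [0.4548, 0.3274, 0.0271]
eef_rot: [-0.706, 0.041, 0.706, 0.041]
force: [-0.2, -0.1, -0.4]
grip_width: 0.0775
```

servo_tool(
  rows="0.093 0 0 0 0; 0.093 0 0 0 0; 0.093 -0.01 0 0 0; 0.093 -0.03 0 0 0; 0.093 -0.04 0 0 0; 0.093 -0.05 0 0 0; 0.093 -0.05 0 0 0; 0.093 0 0 0 0",
)

```text
t: 13.45
tcp_pos: [0.4562, 0.3283, 0.2116]
eef_rot: [0.708, -0.04, -0.704, -0.043]
force: [0.1, 0.4, -0.8]
grip_width: 0.0928
```

```bash
python3 - <<'E'
from h import *
c=np.array([.577,.018,0]);c[:2]
hinge=c+.1*BX+[0,0,.110]
e=-BX;p=hinge+.235*e+[0,0,.007];print("pull grip",p)
go([p[0],p[1],.225])
s=r.get_state();np.save("w6.npy",wristT(s))
im=r.get_image("wrist");cv2.imwrite("pics/w6.png",im[:,:,::-1])
im=r.get_image("scene");cv2.imwrite("pics/s6.png",cv2.resize(im[110:210,260:400,::-1],None,fx=5,fy=5,interpolation=cv2.INTER_CUBIC))
E
```

```text
pull grip [0.44292295 0.03375899 0.117     ]
t 13.45 tcp [0.4562 0.3283 0.2116] w 0.0928 F [ 0.1  0.4 -0.8]
tool axes
 [[ 0.006  0.004 -1.   ]
 [-0.117 -0.993 -0.005]
 [-0.993  0.117 -0.006]]
shift tool [-0.0147  0.294  -0.0213]
world yaw needed 0.0001 => spin about tool x -0.0001 q [ 0.541  0.376  1.633 -0.     1.125  2.229]
```

View pics/w6.png

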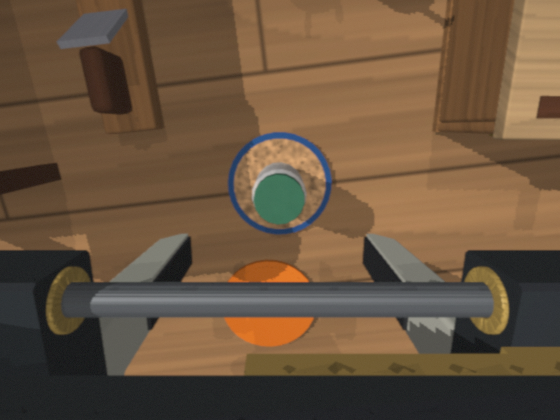

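View pics/s6.png

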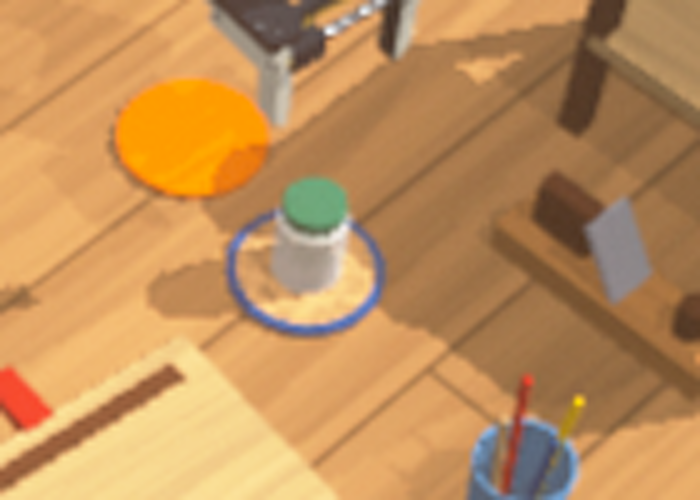

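servo_tool(
  rows="0.093 -0.005 0.02 0.006 0; 0.093 -0.005 0.04 0.006 0; 0.093 -0.004 0.05 0.006 0; 0.093 0 0.055 0.006 0; 0.093 0 0.055 0.006 0; 0.093 0 0.045 0 0; 0.093 0 0.029 0 0; 0.093 0 0 0 0",
)

```text
t: 14.55
tcp_pos: [0.3898, 0.0377, 0.2202]
eef_rot: [-0.705, 0.042, 0.707, 0.042]
force: [0.5, 0.5, -0.2]
grip_width: 0.093
```

servo_tool(
  rows="0.093 0 0 0 0; 0.093 0 0 0 0; 0.093 0 0 0 0; 0.093 0 0 0 0; 0.093 0 0 0 0; 0.093 0 0 0 0; 0.093 0 0 0 0; 0.093 0 0 0 0",
)

```text
t: 15.55
tcp_pos: [0.3906, 0.0389, 0.2211]
eef_rot: [0.706, -0.041, -0.706, -0.041]
force: [-0.0, 0.9, -0.4]
grip_width: 0.0926
```

```bash
python3 - <<'E'
from h import *
go([.443,.034,.225])
s=r.get_state();np.save("w7.npy",wristT(s))
im=r.get_image("wrist");cv2.imwrite("pics/w7.png",im[:,:,::-1])
E
```

```text
t 15.55 tcp [0.3906 0.0389 0.2211] w 0.0926 F [-0.   0.9 -0.4]
tool axes
 [[ 0.     0.    -1.   ]
 [-0.117 -0.993 -0.   ]
 [-0.993  0.117 -0.   ]]
shift tool [-0.0039 -0.0013 -0.0526]
world yaw needed 0.0003 => spin about tool x -0.0003 q [-0.019  0.053  2.021  0.     1.068  1.669]
```

View pics/w7.png

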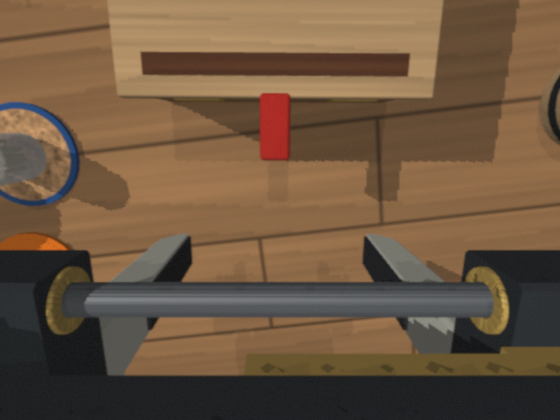

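```bash
python3 - <<'E'
from h import *
T=np.load("w7.npy");im=cv2.imread("pics/w7.png")
A=lambda q,z:atz("wrist",q,z,T)[:2]
for q in[(261.5,94),(289.5,94),(261.5,152.5),(289.5,152.5)]:print(A(q,.126))
f=(A((261.5,152.5),.126)+A((289.5,152.5),.126))/2;b=(A((261.5,94),.126)+A((289.5,94),.126))/2
print("free end",f,"root",b,np.linalg.norm(f-b),np.degrees(np.arctan2(*(b-f)[::-1])))
p=f+.017*(b-f)/np.linalg.norm(b-f);print("grip",p,"hinge",p+.235*BX[:2])
l,rr=A((117,95),.110),A((435,96),.110);print(l,rr,np.linalg.norm(l-rr),(l+rr)/2)
l,rr=A((119,94),.124),A((436,94),.124);print(l,rr,np.linalg.norm(l-rr),(l+rr)/2, np.degrees(np.arctan2(*(rr-l)[::-1])))
cv2.imwrite("pics/c7.png",cv2.resize(im[60:190,180:360],None,fx=4,fy=4,interpolation=cv2.INTER_NEAREST))
E
```

```text
[0.4789209  0.04044965]
[0.47647651 0.01929894]
[0.43517678 0.0460131 ]
[0.43262671 0.02395568]
free end [0.43390174 0.03498439] root [0.4776987  0.02987429] 0.044094067469644393 -6.655002244803866
grip [0.4507872  0.03301424] hinge [0.68418057 0.00558193]
[0.49295142 0.157014  ] [ 0.46269434 -0.09809506] 0.25689710086353496 [0.47782288 0.02945947]
[0.4916295  0.14897335] [ 0.46374343 -0.09231736] 0.24289677565220527 [0.47768646 0.028328  ] -96.59245049688236
```

View pics/c7.png

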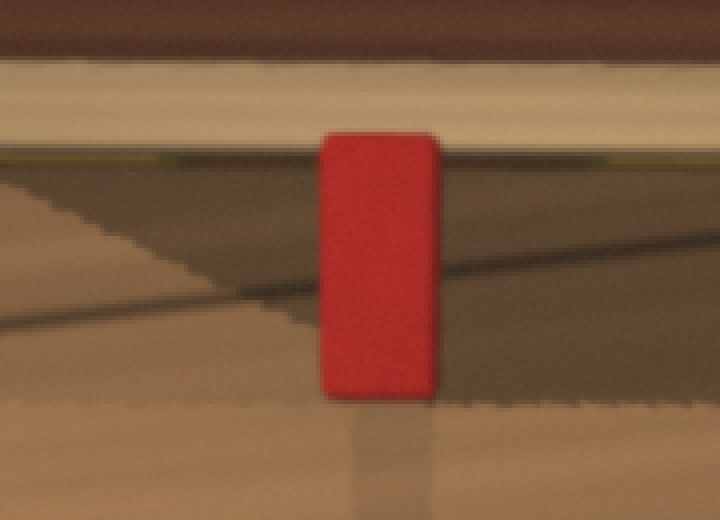

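servo_tool(
  rows="0.093 0 -0.001 -0.02 0; 0.093 0.01 0 -0.025 0; 0.093 0.02 0 -0.01 0; 0.093 0.03 0 0 0; 0.07 0.03 0 0 0; 0.06 0.02 0 0 0; 0.05 0.013 0 0 0; 0.05 0 0 0 0",
)

```text
t: 16.6
tcp_pos: [0.445, 0.0335, 0.0977]
eef_rot: [-0.705, 0.041, 0.706, 0.041]
force: [-0.8, -0.5, -0.1]
grip_width: 0.0575
```

```bash
python3 - <<'E'
from h import *
go([.445,.0335,.098])
im=r.get_image("wrist");cv2.imwrite("pics/w8.png",im[:,:,::-1])
im=r.get_image("scene");cv2.imwrite("pics/s8.png",cv2.resize(im[130:270,200:360,::-1],None,fx=4,fy=4,interpolation=cv2.INTER_CUBIC))
E
```

```text
t 16.6 tcp [0.445  0.0335 0.0977] w 0.0575 F [-0.8 -0.5 -0.1]
tool axes
 [[-0.001  0.    -1.   ]
 [-0.117 -0.993  0.   ]
 [-0.993  0.117  0.001]]
shift tool [-0.0003 -0.      0.    ]
world yaw needed 0.0002 => spin about tool x -0.0002 q [-0.029  0.35   2.017  0.     0.776  1.659]
```

View pics/w8.png

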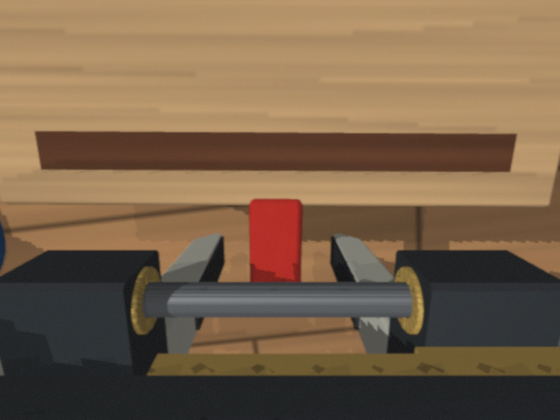

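View pics/s8.png

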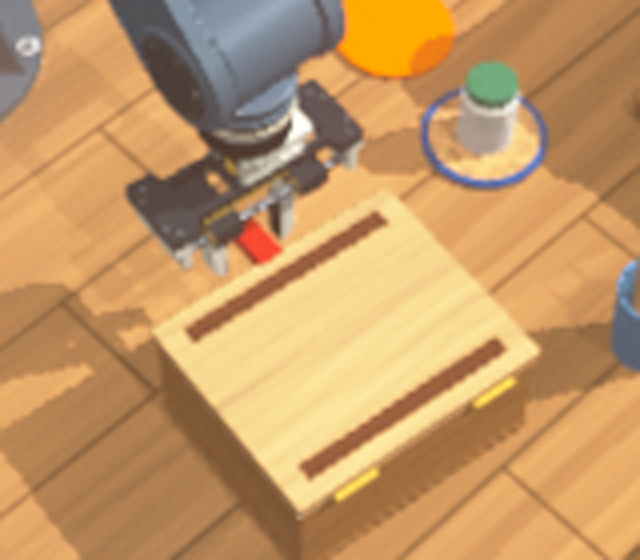

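The pull (px 275,240) is centred between the fingers. Closing on it.

servo_tool(
  rows="0.04 0 0 0 0; 0.03 0 0 0 0; 0.02 0 0 0 0; 0.015 0 0 0 0; 0.01 0 0 0 0; 0.01 0 0 0 0; 0.01 0 0 0 0; 0.01 0 0 0 0",
  newtons=35,
)

```text
t: 17.7
tcp_pos: [0.4455, 0.0342, 0.0984]
eef_rot: [0.706, -0.041, -0.706, -0.042]
force: [0.9, 8.0, 1.2]
grip_width: 0.0239
```

```bash
python3 - <<'E'
import numpy as np
P=lambda a:np.array([-.235*np.cos(a)+.007*np.sin(a), .235*np.sin(a)+.007*np.cos(a)])
# 24 rows, smooth 0->60deg
n=32;u=np.arange(n+1)/n;a=np.radians(60)*(3*u**2-2*u**3)
p=np.array([P(x) for x in a]);d=np.diff(p,axis=0)
print(" tx(-up), tz(-back)")
for i,(b,z) in enumerate(d):print(i,round(-z,4),round(-b,4),np.degrees(a[i+1]).round(1))
print(p[-1]-p[0])
E
```

```text
tx(-up), tz(-back)
0 -0.0007 -0.0 0.2
1 -0.0021 -0.0001 0.7
2 -0.0033 -0.0002 1.5
3 -0.0045 -0.0003 2.6
4 -0.0056 -0.0005 3.9
5 -0.0065 -0.0007 5.5
6 -0.0074 -0.0011 7.4
7 -0.0082 -0.0014 9.4
8 -0.0088 -0.0019 11.6
9 -0.0093 -0.0024 13.9
10 -0.0097 -0.003 16.4
11 -0.01 -0.0035 19.0
12 -0.0102 -0.0041 21.7
13 -0.0102 -0.0047 24.4
14 -0.0101 -0.0053 27.2
15 -0.0099 -0.0058 30.0
16 -0.0097 -0.0063 32.8
17 -0.0093 -0.0067 35.6
18 -0.0088 -0.007 38.3
19 -0.0082 -0.0073 41.0
20 -0.0076 -0.0074 43.6
21 -0.007 -0.0074 46.1
22 -0.0063 -0.0073 48.4
23 -0.0056 -0.007 50.6
24 -0.0049 -0.0066 52.6
25 -0.0043 -0.0061 54.5
26 -0.0036 -0.0055 56.1
27 -0.0029 -0.0048 57.4
28 -0.0023 -0.0039 58.5
29 -0.0016 -0.0029 59.3
30 -0.001 -0.0018 59.8
31 -0.0003 -0.0006 60.0
[0.12356218 0.20001597]
```

servo_tool(
  rows="0.01 -0.0007 -0.0007 0 0; 0.01 -0.002 0 -0.0001 0; 0.01 -0.0034 0 -0.0002 0; 0.01 -0.0045 0 -0.0003 0; 0.01 -0.0056 0 -0.0005 0; 0.01 -0.0065 0 -0.0007 0; 0.01 -0.0074 0 -0.0011 0; 0.01 -0.0082 0 -0.0014 0",
)

```text
t: 18.7
tcp_pos: [0.4498, 0.0337, 0.1369]
eef_rot: [0.706, -0.041, -0.706, -0.042]
force: [4.3, 3.2, -4.1]
grip_width: 0.0238
```

```bash
python3 - <<'E'
from h import *
go([.445,.0335,.098])
im=r.get_image("scene");cv2.imwrite("pics/s9.png",cv2.resize(im[130:270,200:360,::-1],None,fx=4,fy=4,interpolation=cv2.INTER_CUBIC))
E
```

```text
t 18.7 tcp [0.4498 0.0337 0.1369] w 0.0238 F [ 4.3  3.2 -4.1]
tool axes
 [[ 0.     0.    -1.   ]
 [-0.117 -0.993 -0.   ]
 [-0.993  0.117 -0.   ]]
shift tool [0.0389 0.0008 0.0048]
world yaw needed 0.0003 => spin about tool x -0.0003 q [-0.029  0.288  1.978  0.     0.876  1.659]
```

View pics/s9.png

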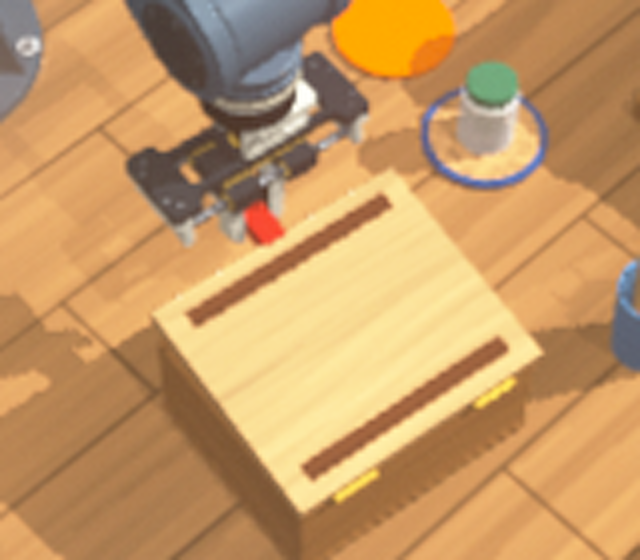

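servo_tool(
  rows="0.01 -0.0088 0 -0.0019 0; 0.01 -0.0093 0 -0.0024 0; 0.01 -0.0097 0 -0.003 0; 0.01 -0.01 0 -0.0035 0; 0.01 -0.0102 0 -0.0041 0; 0.01 -0.0102 0 -0.0047 0; 0.01 -0.0101 0 -0.0053 0; 0.01 -0.0099 0 -0.0058 0",
)

```text
t: 19.75
tcp_pos: [0.4804, 0.03, 0.2152]
eef_rot: [-0.706, 0.041, 0.706, 0.041]
force: [2.6, 2.8, -5.2]
grip_width: 0.0235
```

servo_tool(
  rows="0.01 -0.0097 0 -0.0063 0; 0.01 -0.0093 0 -0.0067 0; 0.01 -0.0088 0 -0.007 0; 0.01 -0.0082 0 -0.0073 0; 0.01 -0.0076 0 -0.0074 0; 0.01 -0.007 0 -0.0074 0; 0.01 -0.0063 0 -0.0073 0; 0.01 -0.0056 0 -0.007 0",
)

```text
t: 20.75
tcp_pos: [0.5365, 0.0231, 0.2774]
eef_rot: [-0.706, 0.042, 0.706, 0.041]
force: [0.7, -4.2, -5.9]
grip_width: 0.0239
```

servo_tool(
  rows="0.01 -0.0049 0 -0.0066 0; 0.01 -0.0043 0 -0.0061 0; 0.01 -0.0036 0 -0.0055 0; 0.01 -0.0029 0 -0.0048 0; 0.01 -0.0023 0 -0.0039 0; 0.01 -0.0016 0 -0.0029 0; 0.01 -0.001 0 -0.0018 0; 0.01 -0.0003 0 -0.0006 0",
)

```text
t: 21.75
tcp_pos: [0.5681, 0.0192, 0.298]
eef_rot: [-0.706, 0.042, 0.706, 0.041]
force: [-1.4, -6.1, -5.3]
grip_width: 0.0239
```

```bash
python3 - <<'E'
from h import *
go([.568,.019,.298])
s=r.get_state();g=s["tcp_pos"]+[0,0,.019];h=np.array([.678,.0062,.110]);d=g-h
print("lid angle est",np.degrees(np.arctan2(d[2],-d@BX)-np.arctan2(.007,.235)), "radius",np.hypot(d[2],d@BX))
for n,(a,b,c,e) in dict(scene=(110,250,200,360),top=(100,240,140,340)).items():
    im=r.get_image(n);cv2.imwrite(f"pics/{n}10.png",im[:,:,::-1]);cv2.imwrite(f"pics/{n}10c.png",cv2.resize(im[a:b,c:e,::-1],None,fx=4,fy=4,interpolation=cv2.INTER_CUBIC))
E
```

```text
t 21.75 tcp [0.5681 0.0192 0.298 ] w 0.0239 F [-1.4 -6.1 -5.3]
tool axes
 [[-0.001 -0.001 -1.   ]
 [-0.117 -0.993  0.001]
 [-0.993  0.117  0.001]]
shift tool [-0.      0.0002  0.0001]
world yaw needed 0.0004 => spin about tool x -0.0004 q [-4.800e-02  3.180e-01  1.499e+00 -1.000e-03  1.326e+00  1.641e+00]
lid angle est 60.166604629213346 radius 0.23468090405497458
```

View pics/scene10c.png

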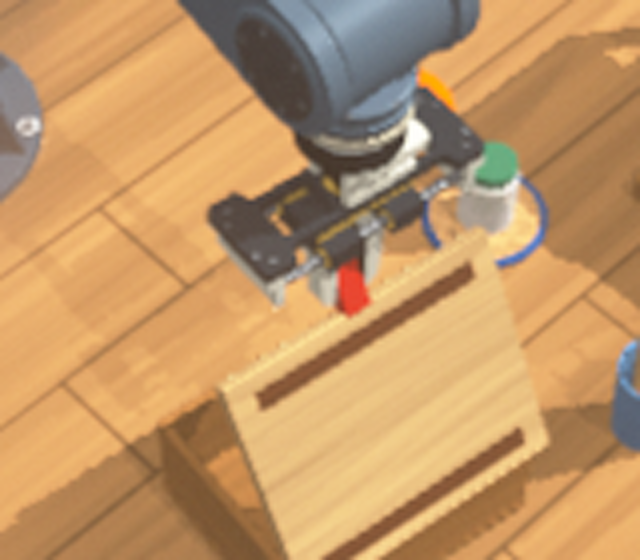

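View pics/top10c.png

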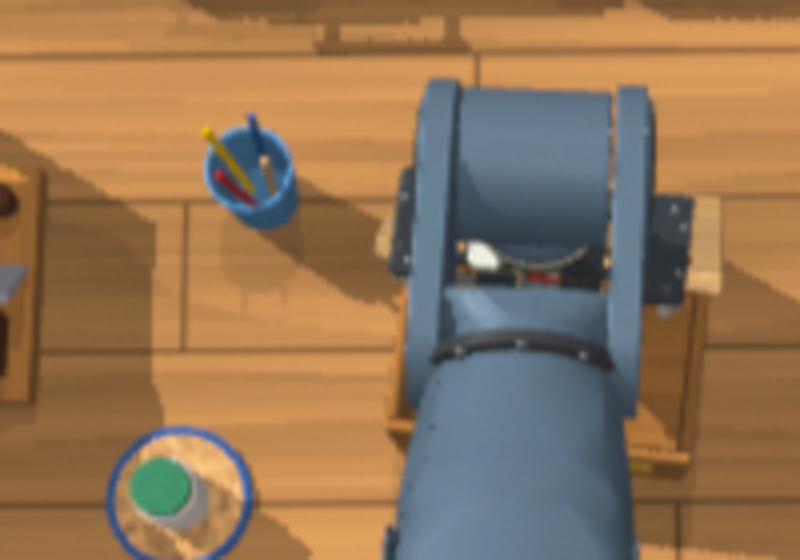

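```bash
python3 - <<'E'
from h import *
im=cv2.imread("pics/scene10.png");i=r.camera_info("scene");K=i["mtx"];T=np.linalg.inv(i["cam_to_world"])
def proj(p):
    c=T@np.append(p,1);return np.array([K[0,0]*c[0]/-c[2]+K[0,2],K[1,1]*-c[1]/-c[2]+K[1,2]])
h=np.array([.678,.0062,.110]);big=cv2.resize(im[110:280,200:360],None,fx=3.5,fy=3.5,interpolation=cv2.INTER_CUBIC)
for deg,col in((55,(255,0,0)),(60,(0,255,0)),(65,(0,0,255))):
    a=np.radians(deg);e=-BX*np.cos(a)+np.array([0,0,np.sin(a)]);n=BX*np.sin(a)+np.array([0,0,np.cos(a)])
    q=[proj(h+d*e+.014*n+y*BY) for d,y in((0,-.122),(0,.122),(.204,.122),(.204,-.122))]
    pts=((np.array(q)+.5-[200,110])*3.5-.5).astype(int);cv2.polylines(big,[pts],True,col,1)
cv2.imwrite("pics/ov.png",big)
E
```

```text
(no output)
```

View pics/ov.png

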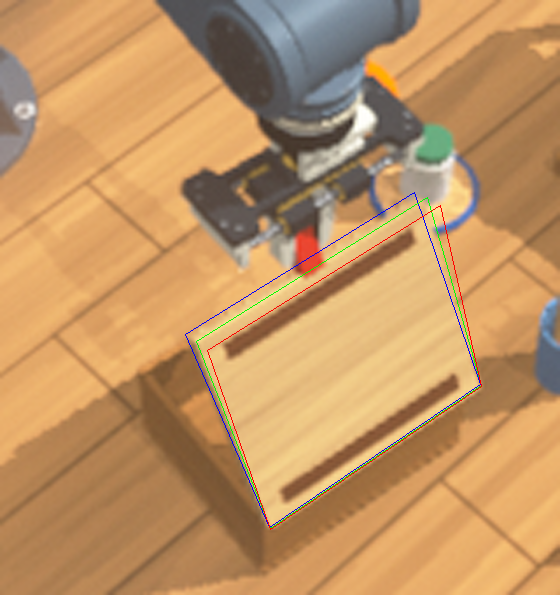

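The 60° outline (green) fits the lid. One settling call, then I'll hand in.

servo_tool(
  rows="0.01 0 0 0 0; 0.01 0 0 0 0; 0.01 0 0 0 0; 0.01 0 0 0 0; 0.01 0 0 0 0; 0.01 0 0 0 0; 0.01 0 0 0 0; 0.01 0 0 0 0",
)

```text
t: 22.85
tcp_pos: [0.5681, 0.0192, 0.298]
eef_rot: [-0.706, 0.042, 0.706, 0.041]
force: [-1.1, -6.1, -5.8]
grip_width: 0.0236
```

```bash
python3 - <<'E'
from h import *
go([.568,.019,.298]); print(r.close_job())
E
```

```text
t 22.85 tcp [0.5681 0.0192 0.298 ] w 0.0236 F [-1.1 -6.1 -5.8]
tool axes
 [[-0.001 -0.001 -1.   ]
 [-0.117 -0.993  0.001]
 [-0.993  0.117  0.001]]
shift tool [-0.      0.0002  0.0001]
world yaw needed 0.0004 => spin about tool x -0.0004 q [-4.800e-02  3.170e-01  1.500e+00 -1.000e-03  1.326e+00  1.641e+00]
the job is handed in; nothing more can be done
None
```

The jar is standing on the cork coaster and the lid is open at about 60 degrees, with the gripper still holding the red pull. I handed the job in at 22.9 s, and it reports no verdict.

- **Jar:** I lifted it with a 15 N grip, set it down about 1 mm from the coaster's measured centre, and let go while the lid was shut. It met the coaster with about 18 N of downward push, more than I meant. I eased off before opening the fingers. Later pictures show it upright and wholly on the coaster.
- **Lid:** The arm's position gives 60.2 degrees, and the 60-degree outline drawn over the last scene picture fits the lid. In the last second the arm did not move, and the fingers were closed on the pull (about 24 mm opening, 35 N grip). A steady sideways force of about 6 N remained, and I left it.
- **Measurements:** The top and scene cameras disagreed by about 4 mm, so I took the final positions from the wrist camera and averages.
- **Other things on the bench:** I felt no contact with any of them. In the last pictures I looked at only the area round the box, and did not measure the other things again.

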